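# Hold the sprung board holder open at its mark

### The arm

A 6-joint arm with a two-finger parallel gripper is mounted at the origin on the work surface. World frame = base frame: x ahead of the robot, y to its left, z up, the work surface at z = 0. Lengths are in m, angles in rad, forces in N, time in s.
With the tool pointing down it reaches from about 0.3 to 0.825 m from the base axis. Payload 5.4 kg.
Tool frame: the origin (TCP) lies at the very end of the fingers, on their centre line; the grasp point (between the pads) lies 19 mm behind it (ctrl.pinch_z is the distance from the TCP to the grasp point, in m); x points along the fingers, y is the direction in which the jaws open and shut, and the axes are right-handed (so a half turn about x gives the same grasp; the last joint's range is limited). The gripper opens to 92 mm and grips with 3 to 60 N. Pads are 20 mm wide; open, the fingers measure 128 mm over their backs; the gripper's body (75 mm by 189 mm) begins 69 mm behind the grasp point.
Start: joints at [0.925, 0.158, 1.597, -0, 1.386, -0.21], TCP at [0.243, 0.521, 0.215] pointing down, gripper open.
Joint ranges: [-2.91, 2.91], [-0.94, 2.29], [0.18, 2.7], [-1.29, 4.43], [0.17, 2.64], [-3, 3]. Speed limits (rad/s): [2.57, 2.57, 3.14, 3.14, 3.14, 3.14].

### API

Orientations are given as [roll, pitch, yaw] about the fixed x, y, z axes, in that order (R = Rz(yaw) Ry(pitch) Rx(roll)).
In Python, from station import ctrl gives the robot as it stands.
- The arm moves only by the shell command python3 -m crank 'ROWS' [OPENING] [FORCE]. ROWS is JSON, a list of rows, each an object of numbers: "dx", "dy", "dz": the shift along the tool's x, y, z scaled (see below); "roll": the turn about the tool's x scaled (see below). A call has 1 to 8 rows; each row shifts and turns the pose as measured when the row begins, along the tool's axes as they then stand; what a row does not reach is not made up. The controller multiplies each number of a shift by 0.04 m and each number of a turn by 2 pi rad. A row lasts 1/12 s, in which the tool goes at most 41.7 mm and 7.16 degrees, less where a joint would pass 70% of its speed; a pose out of reach is approached as far as the arm can. A call with a number of a shift or a turn outside -1 to 1 is refused whole. A call with a gripper value outside its range is refused whole. OPENING is the finger opening in mm, from 0 to 91.9, set as the call begins (- or left out, the last holds). The fingers move at their own pace and stop on an object; FORCE is the grip in N (left out, the last holds). Time passes only in rows, so rows that do not move let the fingers close. It gives the time, the measured TCP pose, the force and the opening at its end, in the units of the state.
- ctrl.sense(): the state, without advancing time (a new reading comes with each control period).
- ctrl.snapshot(name): name is "side" or "top"; returns the picture (420x560x3 uint8, red, green, blue); there is no depth.
- ctrl.camera_params(name): a dict with "camera_matrix" (3x3 intrinsics, pixels), "T" (4x4, takes a point from camera to world coordinates). Camera axes: x right, y down, z forward; pixel columns grow to the right and rows downward; lengths in m; the calibration is good to about 2 mm. A picture is of the moment at which its call begins. camera_params takes no time and is no camera call.
- ctrl.finish_job(): hands the job in, once; it reports no verdict.
Trained networks look in the newest picture that a camera, given by its name, has taken for a name from the list of things; names that differ only in an ending like _2 or _b are one class to them, and where a whole thing is asked for, a point or a joint stands for the part that bears it (a point fixed in the world has none). Each returns a list of dicts, best first, with "score" (0 to 1); they miss things now and then, are a little off and sometimes report something else, mostly with a low value. They report only what shows in the picture. A call takes as long as a camera call.
- ctrl.look_for(query, camera): "at" ([column, row] in pixels, amid what is visible of it).
The state is a dict: "clock": time; "joint_positions": joint angles; "dq": joint speeds; "effort": joint torques, N m; "position": TCP position; "ee_rot": TCP orientation; "ft_force": force on the tool from outside, world axes, zero at the start; "ft_torque": the same for the moment, N m; "finger_gap": finger opening in m.
Only numpy, scipy, OpenCV 4.12 (cv2) and the standard library are available. Lean on these libraries where they do the work, as an engineer would, in place of code of your own. Each camera call takes 0.05 s, during which the arm holds its last target.

### The job

I am about to drop the small circuit board into the board holder, so please open the holder for me: take the knob of its sprung jaw and draw the jaw out along the rods until the jaw's pointer lines up with the white line on the rider I have set on the scale, without letting the jaw snap back on the way. Keep hold of it there - the program finishes while you are still holding the jaw open on the mark. Leave the rider where it is set, and do not disturb the circuit board, mouse, mug and tin lying around.

Things in the scene. Friction and masses are not known exactly. Their poses are not given: they have to be found in the camera images.
- holder: circuit-board holder on a mat 3 mm thick, fixed: dark grey base 275 x 150 mm, aluminium fixed jaw at its +x end (66 mm high), pillar at its -x end (52 mm high), two steel rods along x between them, a 16 mm wide steel scale bar along its +y side, lines every 5 mm, top 56 mm high. Origin at the underside (top of the mat), mid-width. The moving jaw opens towards the holder's own -x; z up
- jaw: the moving jaw: aluminium carriage 85 x 110 mm on the rods, clamping lip along its +x end (top 66 mm above the holder's underside), upright black ribbed knob near its -x end. Shut at the start; a spring shuts it again if let go. Drawing it out takes about 5 N, rising 0.7 N per 10 mm; travel 100 mm, about 0.35 kg. Origin on the knob's axis at the holder's underside; axes as the holder's
- knob (a point): middle of the jaw's black knob: upright, round, 25 mm in diameter, 37 mm tall, from 70 to 107 mm above the holder's underside; this point is on its axis 90 mm above the underside. The holder has nothing else above 66 mm, so the knob can be taken from above with any yaw
- pointer (a point): tip of the small dark steel pointer on the jaw's +y side, 35 mm nearer the fixed jaw than the knob's axis and 59 mm to the holder's +y; it runs just inside the scale bar and moves with the jaw
- mark (a point): inner end of the white line across the top of the rider, a black clip 16 x 20 mm straddling the scale bar, 61 mm high, stiff to move. It is set somewhere 45 to 85 mm towards holder -x from where the pointer stands with the jaw shut. The pointer is on the mark when both have the same x in the holder's frame. Axes parallel to the holder's
- board: bystander: dark green circuit board 60 x 95 x 4 mm lying flat beside the holder; origin at the middle of its underside
- mouse: bystander: black computer mouse 105 x 64 x 35 mm; origin under its middle
- mug: bystander: white mug 76 mm in diameter, 90 mm tall, with a handle; origin at the middle of its underside
- tin: bystander: round metal tin with a lid, 60 mm in diameter, 50 mm tall; origin at the middle of its underside

How it is judged:
At the end, for the whole second after the job is handed in: Through the last second the jaw's pointer stays within 4 mm of the rider's line along the rods, the jaw is at rest (under 10 mm/s) and the fingers hold it (contact force above 2 N); no bystander touches the jaw (x of pointer in the frame of mark between -0.004 and 0.004 m and linear speed of jaw below 0.01 m/s and contact force between the fingers and jaw above 2 N and contact force between jaw and board below 0.3 N and contact force between jaw and mouse below 0.3 N and contact force between jaw and mug below 0.3 N and contact force between jaw and tin below 0.3 N); the arm keeps its last pose, push and grip.
It fails at once if the jaw snaps (moves faster than 0.4 m/s) (linear speed of jaw above 0.4 m/s).
It fails at once if the rider is shifted by more than 3 mm (distance of mark from where it was at the start of the episode above 0.003 m).
It fails at once if the circuit board, mouse, mug or tin is shifted by more than 15 mm (distance of any of board, mouse, mug, tin from where it was at the start of the episode above 0.015 m).
It also fails if it takes over 32 s, if anything falls off the work surface, if the arm or the gripper's body presses on something with over 40 N, if the wrist force passes 120 N, or if a joint passes its speed limit or range.

## Working session

There is one attempt and no reset: what is moved stays moved. The work goes in short steps, Python scripts to look and compute and a shell command to move; the robot and the scene stay as the last step left them, time stands still between calls to the robot, and variables do not carry over. Pictures are saved under pics/ and viewed, and the job is handed in when it is done.

```bash
mkdir -p pics; ls; python3 - <<'E'
from station import ctrl
import cv2,numpy as np
s=ctrl.sense();print({k:np.round(v,3) for k,v in s.items()})
for c in("side","top"):
    im=ctrl.snapshot(c);cv2.imwrite(f"pics/{c}0.png",im[:,:,::-1])
    p=ctrl.camera_params(c);print(c,p["camera_matrix"],np.round(p["T"],4))
    for q in("knob","pointer","mark","holder","jaw"):
        print(q,[(np.round(d["at"],1),round(d["score"],2)) for d in ctrl.look_for(q,c)][:3])
E
```

```text
pics
{'clock': np.float64(0.0), 'joint_positions': array([ 0.925,  0.159,  1.598, -0.   ,  1.386, -0.21 ]), 'dq': array([-0.001, -0.002, -0.   , -0.   ,  0.001, -0.   ]), 'effort': array([ 2.0000e-03, -3.8556e+01, -3.2212e+01,  7.0000e-02,  3.8000e-02,
       -0.0000e+00]), 'position': array([0.242, 0.521, 0.214]), 'ee_rot': array([-1.78 ,  1.569, -2.216]), 'ft_force': array([ 0.208, -0.004, -0.341]), 'ft_torque': array([-0.019, -0.041, -0.006]), 'finger_gap': np.float64(0.092)}
side [[412.4936502    0.         282.29902496]
 [  0.         412.4936502  212.15222323]
 [  0.           0.           1.        ]] [[ 0.7911 -0.4664  0.3957  0.2177]
 [-0.6117 -0.596   0.5203 -0.3761]
 [-0.0068 -0.6537 -0.7568  0.7263]
 [ 0.      0.      0.      1.    ]]
knob [(array([339.4, 263.8]), 0.66)]
pointer [(array([339.5, 260.1]), 0.56)]
mark []
holder [(array([318.7, 273. ]), 0.76)]
jaw [(array([339.3, 262.2]), 0.95)]
top [[531.83833906   0.         278.97750826]
 [  0.         531.83833906 208.04359563]
 [  0.           0.           1.        ]] [[ 0.0052 -0.9975  0.0699  0.4982]
 [-0.9997 -0.0036  0.0231  0.0596]
 [-0.0228 -0.07   -0.9973  1.283 ]
 [ 0.      0.      0.      1.    ]]
knob [(array([351.3, 212.8]), 0.97)]
pointer [(array([349.2, 211.2]), 0.82)]
mark [(array([310.2, 228.7]), 0.41)]
holder [(array([341.9, 227.2]), 0.88)]
jaw [(array([352.7, 209.3]), 0.88)]
```

View pics/top0.png

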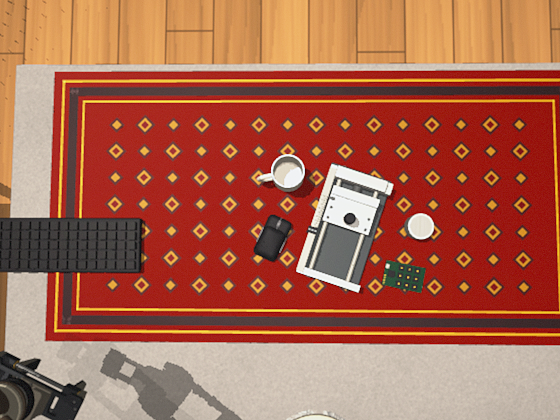

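View pics/side0.png

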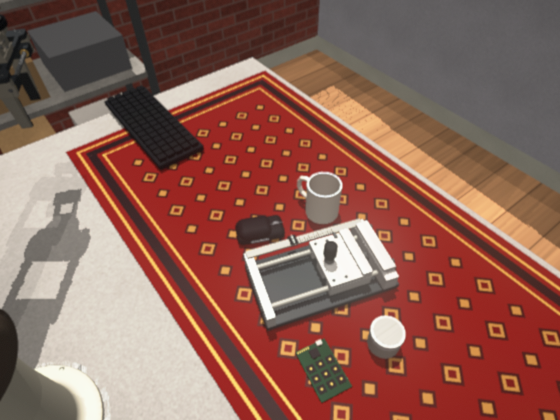

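```bash
python3 - <<'E'
import cv2
a=cv2.imread("pics/top0.png")[140:300,270:430];cv2.imwrite("pics/topz.png",cv2.resize(a,(600,600),interpolation=cv2.INTER_CUBIC))
a=cv2.imread("pics/side0.png")[180:340,220:420];cv2.imwrite("pics/sidez.png",cv2.resize(a,(750,600),interpolation=cv2.INTER_CUBIC))
E
```

```text
(no output)
```

View pics/topz.png

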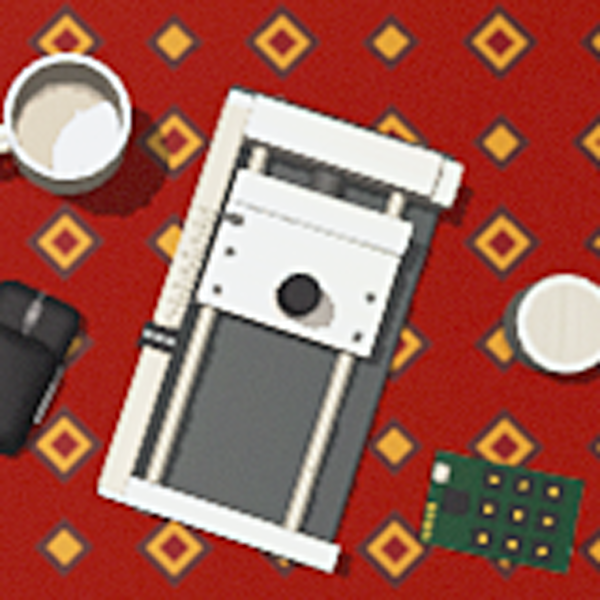

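View pics/sidez.png

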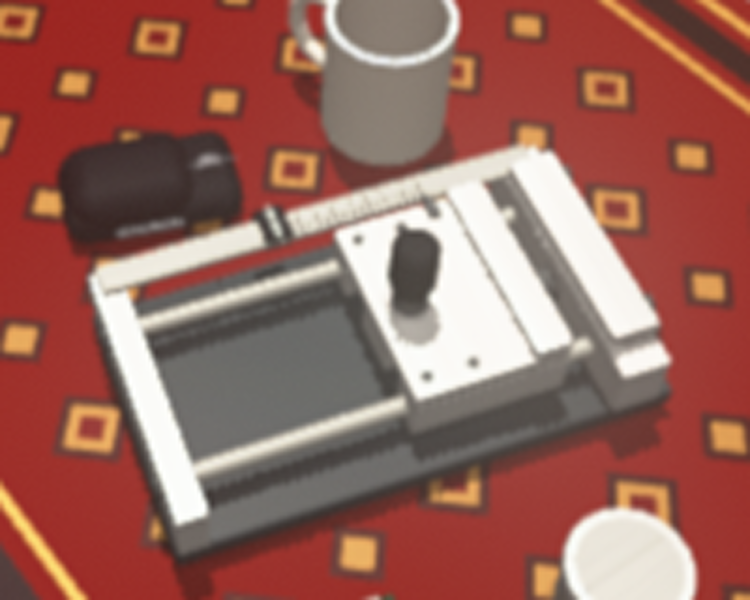

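The top view shows the knob near (349.7, 218.4), the pointer near (331, 198), the rider near (312.7, 230), and the holder yawed about -18°. Next I'll zoom in on the rider and pointer and compute their positions.

```bash
cat > h.py <<'E'
import numpy as np,cv2
from station import ctrl
def pix(c,uv,z):
    p=ctrl.camera_params(c);K=p["camera_matrix"];T=np.array(p["T"])
    d=T[:3,:3]@np.linalg.solve(K,[uv[0],uv[1],1]);o=T[:3,3]
    return o+d*(z-o[2])/d[2]
def proj(c,X):
    p=ctrl.camera_params(c);K=p["camera_matrix"];T=np.array(p["T"])
    q=T[:3,:3].T@(np.array(X)-T[:3,3]);q=K@q;return q[:2]/q[2]
E
python3 - <<'E'
from h import *
f=lambda u,v:(270+(u+.5)/3.75-.5,140+(v+.5)/3.75-.5)
A=pix("top",f(100,490),.059);B=pix("top",f(235,90),.059)
print("bar",A,B,np.linalg.norm(A-B))
# end jaw edges
C=pix("top",f(338,571),.055);D=pix("top",f(100,490),.055)
print("pillar",np.linalg.norm(C-D),np.degrees(np.arctan2(*(D-C)[[1,0]])-np.pi/2))
yaw=np.arctan2(*(B-A)[[1,0]]);print("yaw",np.degrees(yaw))
k=pix("top",f(299,294),.110);print("knob",k)
g=lambda u,v:(220+(u+.5)/3.75-.5,180+(v+.5)/3.75-.5)
print("knob side",pix("side",g(420,245),.110))
m=pix("top",f(165,341),.064);p=pix("top",f(235,219),.060);
x=np.array([np.cos(yaw),np.sin(yaw),0]);y=np.array([-x[1],x[0],0])
for n,q in(("m",m),("p",p)):print(n,q,(q-k)@x,(q-k)@y)
a=cv2.imread("pics/top0.png")[185:240,300:360];cv2.imwrite("pics/tz2.png",cv2.resize(a,(600,550),interpolation=cv2.INTER_NEAREST))
a=cv2.imread("pics/side0.png")[220:270,270:350];cv2.imwrite("pics/sz2.png",cv2.resize(a,(800,500),interpolation=cv2.INTER_NEAREST))
E
```

```text
bar [0.44129128 0.0476206  0.059     ] [ 0.68744029 -0.0349914   0.059     ] 0.25964220822291734
pillar 0.15268287589452423 -18.363912289776522
yaw -18.552669702495578
knob [ 0.55882708 -0.06833837  0.11      ]
knob side [ 0.56272436 -0.07176183  0.11      ]
m [0.53216631 0.00829467 0.064     ] -0.049658073152787544 0.06416771510218013
p [ 0.60737991 -0.03477126  0.06      ] 0.035349358418675876 0.04727103277056218
```

View pics/tz2.png

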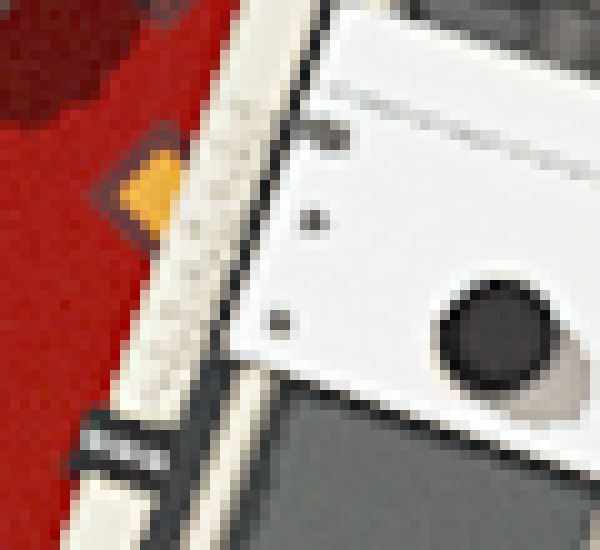

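View pics/sz2.png

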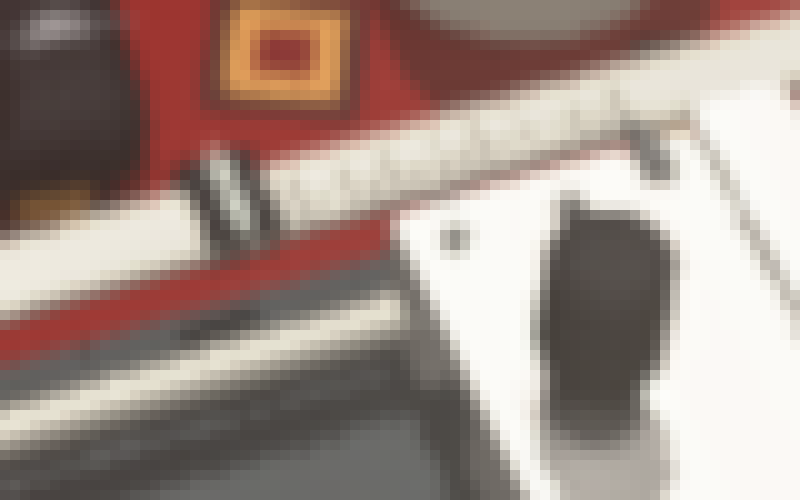

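```bash
python3 - <<'E'
from h import *
f=lambda u,v:(300+u/10-.5,185+v/10-.5)
yaw=np.radians(-18.45)
x=np.array([np.cos(yaw),np.sin(yaw),0]);y=np.array([-x[1],x[0],0])
k=pix("top",f(499,337),.110);p=pix("top",f(290,126),.062);m=pix("top",f(168,461),.064);m2=pix("top",f(85,439),.064)
for n,q in(("k",k),("m",m),("mOut",m2),("p",p)):print(n,q.round(4),((q-k)@x).round(4),((q-k)@y).round(4))
print("travel",(p-m)@x, (k-m)@x+.035)
g=lambda u,v:(270+u/10-.5,220+v/10-.5)
for z in(.058,.062,.066):
  ps=pix("side",g(630,128),z);print("side p",z,ps.round(4),((ps-k)@x).round(4),((ps-k)@y).round(4))
ms=pix("side",g(248,238),.064);ms2=pix("side",g(215,155),.064)
print("side m",((ms-k)@x).round(4),((ms-k)@y).round(4),((ms2-k)@x).round(4),((ms2-k)@y).round(4))
ks=pix("side",g(612,270),.097);print("ks",ks.round(4))
print("side travel",(ps-ms)@x)
s=ctrl.sense();print(s["position"],s["ee_rot"])
from scipy.spatial.transform import Rotation as R
print(R.from_euler("xyz",s["ee_rot"]).as_matrix().round(3))
E
```

```text
k [ 0.5585 -0.0684  0.11  ] 0.0 0.0
m [0.5321 0.0022 0.064 ] -0.0473 0.0586
mOut [0.5371 0.0212 0.064 ] -0.0486 0.0782
p [ 0.6093 -0.0259  0.062 ] 0.0348 0.0564
travel 0.0821346080379475 0.08233488902648944
side p 0.058 [ 0.6149 -0.0233  0.058 ] 0.0392 0.0606
side p 0.062 [ 0.6125 -0.0254  0.062 ] 0.0377 0.0579
side p 0.066 [ 0.6101 -0.0275  0.066 ] 0.0361 0.0551
side m -0.046 0.0565 -0.045 0.0783
ks [ 0.5662 -0.0669  0.097 ]
side travel 0.08205169450987214
[0.24273058 0.52121773 0.21459109] [-1.60738628  1.57072926 -2.04318643]
[[-0.     0.422  0.907]
 [-0.     0.907 -0.422]
 [-1.    -0.    -0.   ]]
```

```bash
python3 -m crank '[{"roll":-0.018},{"dz":0.7,"dy":-0.66},{"dz":0.7,"dy":-0.66},{"dz":0.7,"dy":-0.66},{"dz":0.7,"dy":-0.66},{"dz":0.7,"dy":-0.66},{"dz":0.7,"dy":-0.66},{"dz":0.7,"dy":-0.66}]' 60; cat > rel.py <<'E'
from h import *
from scipy.spatial.transform import Rotation as R
s=ctrl.sense();M=R.from_euler("xyz",s["ee_rot"]).as_matrix()
tgt=np.array([.5585,-.0684,.074])
print("t",s["clock"],"pos",s["position"].round(4),"zyaw",np.degrees(np.arctan2(M[1,2],M[0,2])).round(2),"tilt",M[2].round(4))
print("to go (tool, units of .04):",(M.T@(tgt-s["position"])/.04).round(3),"F",s["ft_force"].round(2),"gap",s["finger_gap"])
hx=np.array([np.cos(np.radians(-18.45)),np.sin(np.radians(-18.45)),0])
print("along rods from knob start",(s["position"]-tgt)@hx)
E
python3 rel.py
```

```text
t 0.6 pos [0.2427 0.5212 0.2146] zyaw -24.97 tilt [-1.e+00 -1.e-04 -0.e+00]
to go (tool, units of .04): [  3.515 -10.03   13.379] F [-0.44  0.94  0.46] gap 0.09193635556939704
along rods from knob start -0.4861393656071229schema error: expected keys dx, dy, dz, roll
```

```bash
python3 -m crank '[{"dx":0,"dy":0,"dz":0,"roll":-0.018},{"dx":0,"dy":-0.66,"dz":0.7,"roll":0},{"dx":0,"dy":-0.66,"dz":0.7,"roll":0},{"dx":0,"dy":-0.66,"dz":0.7,"roll":0},{"dx":0,"dy":-0.66,"dz":0.7,"roll":0},{"dx":0,"dy":-0.66,"dz":0.7,"roll":0},{"dx":0,"dy":-0.66,"dz":0.7,"roll":0},{"dx":0,"dy":-0.66,"dz":0.7,"roll":0}]' 60;python3 rel.py
```

```text
clock: 1.27
position: [0.3727, 0.2817, 0.2142]
ee_rot: [1.535, 1.567, 1.232]
ft_force: [1.1, -0.8, -0.0]
finger_gap: 0.0599
t 1.2667 pos [0.3727 0.2817 0.2142] zyaw -17.36 tilt [-1.0e+00  3.8e-03  1.0e-04]
to go (tool, units of .04): [ 3.479 -6.981  7.044] F [ 1.11 -0.84 -0.02] gap 0.05991041284116489
along rods from knob start -0.28704772130005674
```

```bash
python3 -m crank '[{"dx":0,"dy":-0.7,"dz":0.7,"roll":0.003},{"dx":0,"dy":-0.7,"dz":0.7,"roll":0},{"dx":0,"dy":-0.7,"dz":0.7,"roll":0},{"dx":0,"dy":-0.7,"dz":0.7,"roll":0},{"dx":0,"dy":-0.7,"dz":0.7,"roll":0},{"dx":0,"dy":-0.7,"dz":0.7,"roll":0},{"dx":0,"dy":-0.7,"dz":0.7,"roll":0},{"dx":0,"dy":-0.7,"dz":0.7,"roll":0}]' 60;python3 rel.py
```

```text
clock: 1.93
position: [0.5197, -0.0166, 0.2161]
ee_rot: [0.811, 1.561, 0.488]
ft_force: [0.6, 0.8, 0.7]
finger_gap: 0.0602
t 1.9333 pos [ 0.5197 -0.0166  0.2161] zyaw -18.5 tilt [-1.      0.0071  0.0068]
to go (tool, units of .04): [ 3.556 -0.947  1.307] F [0.64 0.75 0.68] gap 0.0602230344209092
along rods from knob start -0.05320643922638868
```

```bash
python3 -m crank '[{"dx":0,"dy":-0.45,"dz":0.6,"roll":0},{"dx":0,"dy":-0.4,"dz":0.55,"roll":0},{"dx":0,"dy":0,"dz":0,"roll":0},{"dx":0,"dy":0,"dz":0,"roll":0}]' 60;python3 rel.py; python3 - <<'E'
from h import *
for c in("top","side"):cv2.imwrite(f"pics/{c}1.png",ctrl.snapshot(c)[140:320,220:420,::-1].repeat(3,0).repeat(3,1))
E
```

```text
clock: 2.27
position: [0.5559, -0.0745, 0.2162]
ee_rot: [0.54, 1.56, 0.207]
ft_force: [-0.3, -0.1, 0.3]
finger_gap: 0.0602
t 2.2667 pos [ 0.5559 -0.0745  0.2162] zyaw -19.07 tilt [-0.9999  0.0054  0.0091]
to go (tool, units of .04): [ 3.556  0.147 -0.02 ] F [-0.35 -0.13  0.28] gap 0.060220327456979666
along rods from knob start -0.0005524232305162446
```

View pics/side1.png

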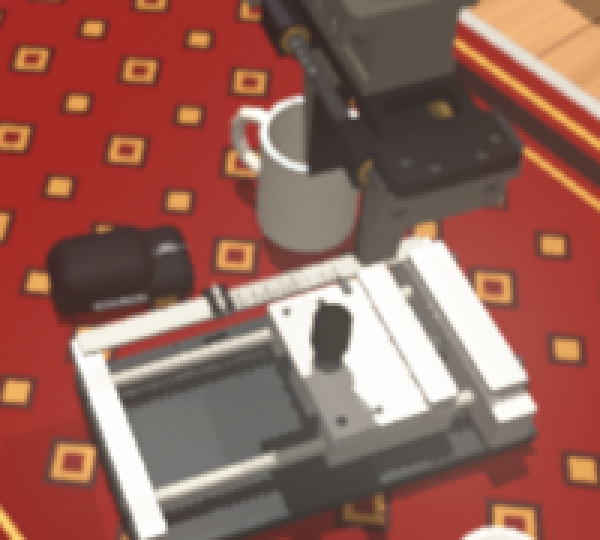

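The side view shows the gripper hanging clear of the mug and above the jaw, with the knob around (330, 335) in the crop. I'll descend in two stages.

```bash
python3 -m crank '[{"dx":0.7,"dy":0.14,"dz":0,"roll":0.001},{"dx":0.7,"dy":0,"dz":0,"roll":0},{"dx":0.6,"dy":0,"dz":0,"roll":0},{"dx":0.3,"dy":0,"dz":0,"roll":0},{"dx":0,"dy":0,"dz":0,"roll":0}]' 60;python3 rel.py; python3 - <<'E'
from h import *
for c in("top","side"):cv2.imwrite(f"pics/{c}2.png",ctrl.snapshot(c)[140:320,220:420,::-1].repeat(3,0).repeat(3,1))
E
```

```text
clock: 2.78
position: [0.5581, -0.0614, 0.1244]
ee_rot: [0.408, 1.554, 0.078]
ft_force: [-1.0, 0.6, 0.2]
finger_gap: 0.0599
t 2.7833 pos [ 0.5581 -0.0614  0.1244] zyaw -18.91 tilt [-0.9999  0.0065  0.0151]
to go (tool, units of .04): [ 1.261 -0.171  0.048] F [-0.99  0.6   0.16] gap 0.05993586055949307
along rods from knob start -0.002632194665576177
```

View pics/side2.png

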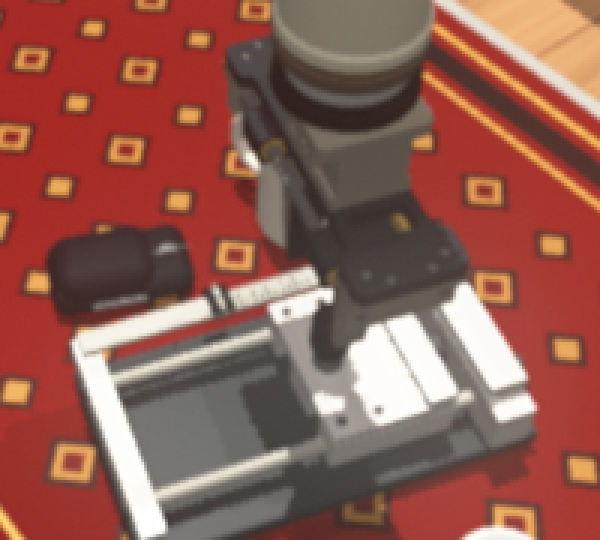

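View pics/top2.png

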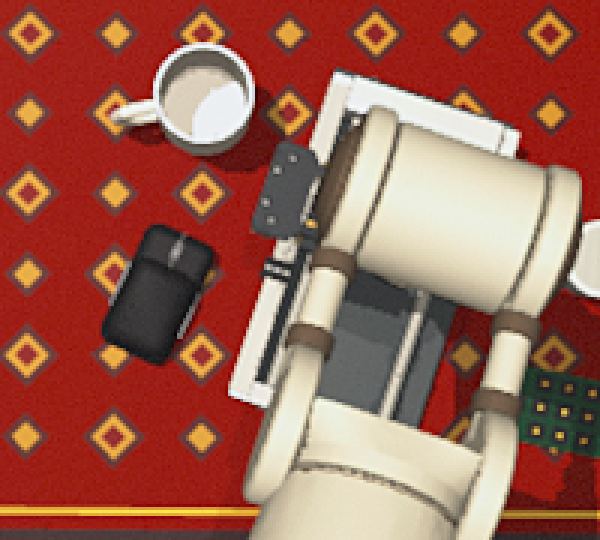

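The gripper sits over the knob, clear of the mug. In the top view the rider is visible at about (276, 270). I'll go down the rest of the way with a small lateral correction, then close.

```bash
python3 -m crank '[{"dx":0.35,"dy":-0.17,"dz":0.05,"roll":0},{"dx":0.4,"dy":0,"dz":0,"roll":0},{"dx":0.3,"dy":0,"dz":0,"roll":0},{"dx":0,"dy":0,"dz":0,"roll":0}]' 60;python3 rel.py
```

```text
clock: 3.22
position: [0.5648, -0.0687, 0.0915]
ee_rot: [0.201, 1.538, -0.125]
ft_force: [0.2, 0.4, -0.0]
finger_gap: 0.0599
t 3.2167 pos [ 0.5648 -0.0687  0.0915] zyaw -18.72 tilt [-0.9995  0.0065  0.032 ]
to go (tool, units of .04): [ 0.433 -0.046 -0.165] F [ 0.19  0.38 -0.04] gap 0.05992376447802731
along rods from knob start 0.006054264530061586
```

```bash
python3 -m crank '[{"dx":0.2,"dy":-0.04,"dz":-0.15,"roll":0},{"dx":0.2,"dy":0,"dz":0,"roll":0},{"dx":0,"dy":0,"dz":0,"roll":0}]' 60;python3 rel.py
```

```text
clock: 3.47
position: [0.5604, -0.0683, 0.0772]
ee_rot: [0.176, 1.534, -0.15]
ft_force: [-0.5, 0.3, -0.3]
finger_gap: 0.0601
t 3.4667 pos [ 0.5604 -0.0683  0.0772] zyaw -18.67 tilt [-0.9993  0.0065  0.0367]
to go (tool, units of .04): [ 0.077 -0.018 -0.047] F [-0.46  0.32 -0.33] gap 0.060104484537096256
along rods from knob start 0.0017769110704812935
```

```bash
python3 -m crank '[{"dx":0,"dy":0,"dz":0,"roll":0},{"dx":0,"dy":0,"dz":0,"roll":0},{"dx":0,"dy":0,"dz":0,"roll":0},{"dx":0,"dy":0,"dz":0,"roll":0},{"dx":0,"dy":0,"dz":0,"roll":0},{"dx":0,"dy":0,"dz":0,"roll":0}]' 0 55;python3 rel.py
```

```text
clock: 3.97
position: [0.5612, -0.0693, 0.0788]
ee_rot: [0.126, 1.531, -0.199]
ft_force: [-1.2, -2.4, -1.8]
finger_gap: 0.0239
t 3.9667 pos [ 0.5612 -0.0693  0.0788] zyaw -18.64 tilt [-0.9992  0.0049  0.0391]
to go (tool, units of .04): [ 0.117 -0.001 -0.075] F [-1.23 -2.43 -1.82] gap 0.023899090861482356
along rods from knob start 0.002812000854836056
```

```bash
python3 -m crank '[{"dx":-0.01,"dy":0,"dz":-0.1,"roll":0},{"dx":-0.01,"dy":0,"dz":-0.2,"roll":0},{"dx":-0.01,"dy":0,"dz":-0.2,"roll":0},{"dx":-0.01,"dy":0,"dz":-0.2,"roll":0}]' 0 55;python3 rel.py
```

```text
clock: 4.3
position: [0.5384, -0.0618, 0.0788]
ee_rot: [0.122, 1.519, -0.205]
ft_force: [5.8, -1.9, -6.7]
finger_gap: 0.0239
t 4.3 pos [ 0.5384 -0.0618  0.0788] zyaw -18.75 tilt [-0.9987  0.0063  0.051 ]
to go (tool, units of .04): [0.148 0.004 0.523] F [ 5.76 -1.94 -6.69] gap 0.023883559985405024
along rods from knob start -0.021202488802285407
```

```bash
python3 -m crank '[{"dx":0,"dy":0,"dz":-0.22,"roll":0},{"dx":0,"dy":0,"dz":-0.22,"roll":0},{"dx":0,"dy":0,"dz":-0.22,"roll":0},{"dx":0,"dy":0,"dz":-0.22,"roll":0}]' 0 55;python3 rel.py
```

```text
clock: 4.63
position: [0.5107, -0.0526, 0.0788]
ee_rot: [0.099, 1.499, -0.23]
ft_force: [8.0, -3.4, -5.7]
finger_gap: 0.0243
t 4.6333 pos [ 0.5107 -0.0526  0.0788] zyaw -18.84 tilt [-0.9974  0.0071  0.0712]
to go (tool, units of .04): [0.21  0.011 1.247] F [ 8.01 -3.43 -5.75] gap 0.024274627279678197
along rods from knob start -0.05033800759234681
```

```bash
python3 -m crank '[{"dx":0,"dy":0,"dz":-0.2,"roll":0},{"dx":0,"dy":0,"dz":-0.2,"roll":0},{"dx":0,"dy":0,"dz":-0.12,"roll":0},{"dx":0,"dy":0,"dz":-0.05,"roll":0},{"dx":0,"dy":0,"dz":-0.03,"roll":0}]' 0 55;python3 rel.py;python3 - <<'E'
from h import *
for c in("top","side"):
    im=ctrl.snapshot(c);cv2.imwrite(f"pics/{c}3f.png",im[:,:,::-1])
    print([(d["at"],d["score"]) for q in("pointer","mark") for d in ctrl.look_for(q,c)])
a=cv2.imread("pics/top3f.png")[185:240,300:360];cv2.imwrite("pics/tz3.png",cv2.resize(a,(600,550),interpolation=cv2.INTER_NEAREST))
a=cv2.imread("pics/side3f.png")[220:270,270:350];cv2.imwrite("pics/sz3.png",cv2.resize(a,(800,500),interpolation=cv2.INTER_NEAREST))
E
```

```text
clock: 5.05
position: [0.4947, -0.0473, 0.0789]
ee_rot: [0.084, 1.474, -0.246]
ft_force: [9.0, -2.4, -9.8]
finger_gap: 0.0236
t 5.05 pos [ 0.4947 -0.0473  0.0789] zyaw -18.95 tilt [-0.9953  0.0081  0.0967]
to go (tool, units of .04): [0.285 0.018 1.66 ] F [ 8.97 -2.36 -9.77] gap 0.023604760791590577
along rods from knob start -0.06720532482938142
[([338.5, 230.3], 0.86)]
[([309.2, 282.5], 0.77)]
```

View pics/tz3.png

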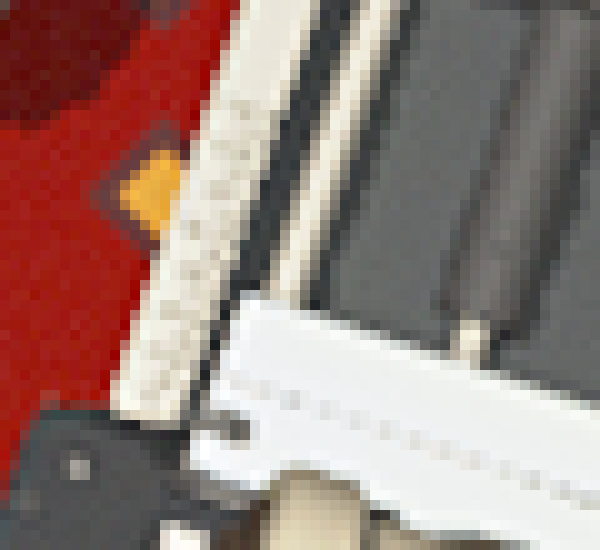

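View pics/sz3.png

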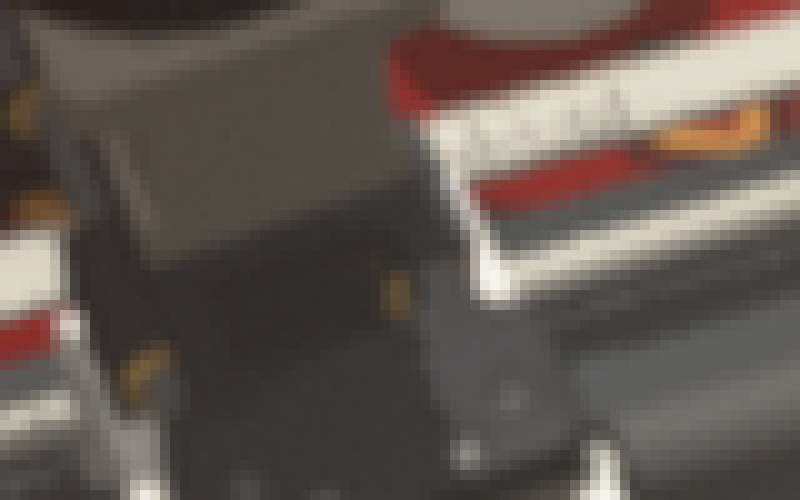

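View pics/top3f.png

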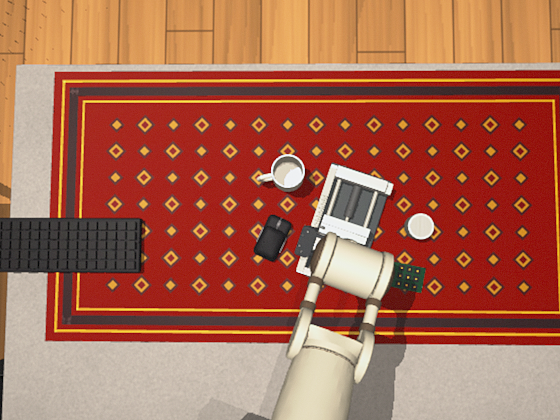

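```bash
cat > trav.py <<'E'
from h import *
import sys
def travel(f):
    a=cv2.imread("pics/top0.png",0);b=cv2.imread(f,0)
    up=lambda i:cv2.resize(i,None,fx=10,fy=10,interpolation=cv2.INTER_CUBIC)
    out=[]
    for (r0,r1,c0,c1) in((194,201,330,343),(195,201,331,337)):
        t=up(a)[r0*10:r1*10,c0*10:c1*10]
        R0,C0=185,305
        B=up(b)[R0*10:2500,C0*10:3500]
        m=cv2.matchTemplate(B,t,cv2.TM_CCOEFF_NORMED);_,v,_,l=cv2.minMaxLoc(m)
        d=np.array([C0*10+l[0]-c0*10,R0*10+l[1]-r0*10])/10
        u0=np.array([331.5,197.5])
        P=pix("top",u0,.062);Q=pix("top",u0+d,.062)
        hx=np.array([np.cos(np.radians(-18.45)),np.sin(np.radians(-18.45)),0])
        out.append((round(v,3),d,((P-Q)@hx*1000).round(2),((P-Q)@[-hx[1],hx[0],0]*1000).round(2)))
    return out
if __name__=="__main__":
    for o in travel(sys.argv[1]):print(o)
E
python3 trav.py pics/top3f.png
```

```text
(0.965, array([-9.6, 29.2]), np.float64(70.79), np.float64(0.35))
(0.983, array([-9.8, 29.1]), np.float64(70.72), np.float64(-0.16))
```

```bash
python3 - <<'E'
from h import *
a=cv2.imread("pics/top0.png",0).astype(int)
print(a[226:234,306:320]);print(a[193:203,326:340])
hx=np.array([np.cos(np.radians(-18.45)),np.sin(np.radians(-18.45)),0]);hy=np.array([-hx[1],hx[0],0])
# line centroid
w=np.clip(a[227:233,307:318]-80,0,None)
ref=pix("top",(331,198),.062)
def show(n,u,z):
    q=pix("top",u,z)-ref;print(n,u,(q@hx*1000).round(2),(q@hy*1000).round(2))
for c in range(308,317):
    col=np.clip(a[227:234,c]-60,0,None)
    show("line",(c,(col*np.arange(227,234)).sum()/col.sum()),.064)
for c in range(329,336):
    col=np.clip(225-a[194:202,c],0,None)
    show("ptr",(c,(col*np.arange(194,202)).sum()/col.sum()),.062)
E
```

```text
[[ 67  66  62  50  51 123 197 216 229 228 235 208 107  64]
 [ 72  59  79  72  47  44  43  39 116 133 145 142  82  71]
 [ 67  52 155 195 139  82  65  43  42  49  45  58  68  70]
 [ 65  51 149 206 168 165 191 138  81  65  43  59  72  70]
 [ 63  55  52  77  89 158 206 164 162 193 134  58  71  66]
 [ 63  51  48  50  46  44  70  88 156 208 153  61  68  58]
 [ 61  39 155 182 106  33  42  47  39  71  79  71  70  56]
 [ 51  67 221 250 219 196 162  91  51  47  59  72  68  85]]
[[231 236 222 119  57 210 236 217 223 240 245 244 243 242]
 [233 242 196  49 150 247 237 208 219 222 214 226 242 245]
 [230 236 180  31 216 255 251 250 248 230 204 194 199 217]
 [219 181 138  75 191 226 216 240 244 246 247 237 211 205]
 [227 163  66 104 113 110 102 154 189 234 246 244 245 245]
 [212 162  34 129 142 111 106  98 113 227 246 242 242 242]
 [186  78  55 206 241 183 108  86 131 231 245 242 241 241]
 [187  47 127 243 255 244 216 212 221 239 243 241 241 241]
 [161  35 193 251 247 245 248 249 247 244 242 241 241 241]
 [115  63 231 251 243 242 242 242 242 241 241 241 241 241]]
line (308, np.float64(230.7342047930283)) -88.37 26.18
line (309, np.float64(230.58199356913184)) -87.31 24.13
line (310, np.float64(230.71971496437055)) -86.87 21.86
line (311, np.float64(230.71745152354572)) -86.14 19.7
line (312, np.float64(230.44416243654823)) -84.81 17.73
line (313, np.float64(230.17842323651453)) -83.5 15.76
line (314, np.float64(229.66181818181818)) -81.65 13.97
line (315, np.float64(229.85405405405405)) -81.33 11.67
line (316, np.float64(229.54243542435424)) -79.92 9.73
ptr (329, np.float64(195.76719576719577)) 3.43 5.98
ptr (330, np.float64(196.38019169329073)) 2.82 3.35
ptr (331, np.float64(197.73062730627305)) 0.59 0.2
ptr (332, np.float64(197.9840848806366)) 0.77 -2.16
ptr (333, np.float64(198.0708446866485)) 1.31 -4.4
ptr (334, np.float64(198.16666666666666)) 1.83 -6.65
ptr (335, np.float64(194.0)) 11.7 -5.79
```

```bash
python3 -m crank '[{"dx":0,"dy":0,"dz":-0.15,"roll":0},{"dx":0,"dy":0,"dz":-0.15,"roll":0},{"dx":0,"dy":0,"dz":-0.08,"roll":0}]' 0 55;python3 rel.py;python3 - <<'E'
from h import *
for i in range(3):im=ctrl.snapshot("top")
cv2.imwrite("pics/top4f.png",im[:,:,::-1])
a=cv2.imread("pics/top4f.png")[190:245,290:350];cv2.imwrite("pics/tz4.png",cv2.resize(a,(600,550),interpolation=cv2.INTER_NEAREST))
E
python3 trav.py pics/top4f.png;python3 rel.py
```

```text
clock: 5.6
position: [0.4864, -0.0445, 0.0789]
ee_rot: [0.081, 1.457, -0.251]
ft_force: [10.2, -2.5, -10.4]
finger_gap: 0.024
t 5.6 pos [ 0.4864 -0.0445  0.0789] zyaw -19.04 tilt [-0.9935  0.0091  0.113 ]
to go (tool, units of .04): [0.337 0.021 1.873] F [ 10.24  -2.53 -10.4 ] gap 0.02399221906885124
along rods from knob start -0.07597306081784039
(0.974, array([-11. ,  33.1]), np.float64(80.29), np.float64(0.14))
(0.98, array([-11.1,  33.1]), np.float64(80.37), np.float64(-0.08))
t 5.75 pos [ 0.4863 -0.0445  0.0789] zyaw -19.04 tilt [-0.9936  0.0091  0.1125]
to go (tool, units of .04): [0.336 0.022 1.876] F [ 8.67 -2.24 -8.44] gap 0.024132784920399185
along rods from knob start -0.07608149527706717
```

View pics/tz4.png

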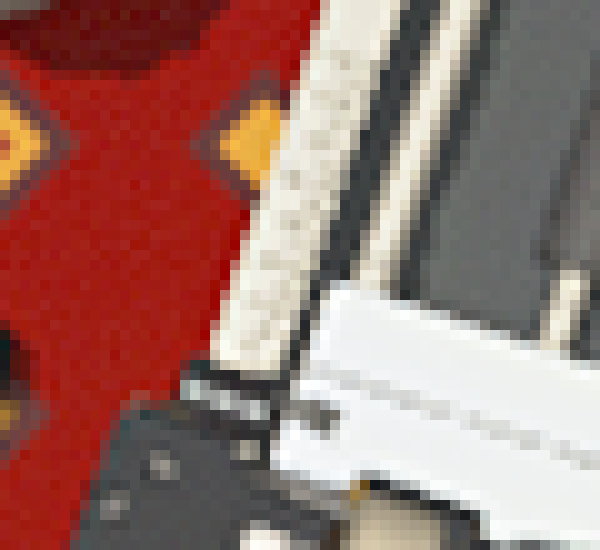

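The rider is visible now: its white line runs (190,387)–(270,412) in the crop, and the pointer at (290–335, 408–416) is about 3 mm short of that line extended. This agrees with 80.3 mm travelled against 83.3 needed.

```bash
python3 -m crank '[{"dx":0,"dy":0,"dz":-0.11,"roll":0}]' 0 55;python3 - <<'E'
from h import *
for i in range(5):im=ctrl.snapshot("top")
cv2.imwrite("pics/top5f.png",im[:,:,::-1])
a=cv2.imread("pics/top5f.png")[190:245,290:350];cv2.imwrite("pics/tz5.png",cv2.resize(a,(600,550),interpolation=cv2.INTER_NEAREST))
E
python3 trav.py pics/top5f.png;python3 rel.py
```

```text
clock: 5.83
position: [0.4842, -0.0439, 0.0789]
ee_rot: [0.08, 1.452, -0.252]
ft_force: [10.6, -2.9, -7.9]
finger_gap: 0.0238
(0.958, array([-11.4,  34.1]), np.float64(82.76), np.float64(-0.0))
(0.978, array([-11.6,  34. ]), np.float64(82.69), np.float64(-0.51))
t 6.0833 pos [ 0.4839 -0.0437  0.0789] zyaw -19.07 tilt [-0.993   0.0093  0.1175]
to go (tool, units of .04): [0.354 0.024 1.937] F [ 8.34 -2.83 -8.04] gap 0.02413342034431172
along rods from knob start -0.07861059592473282
```

View pics/tz5.png

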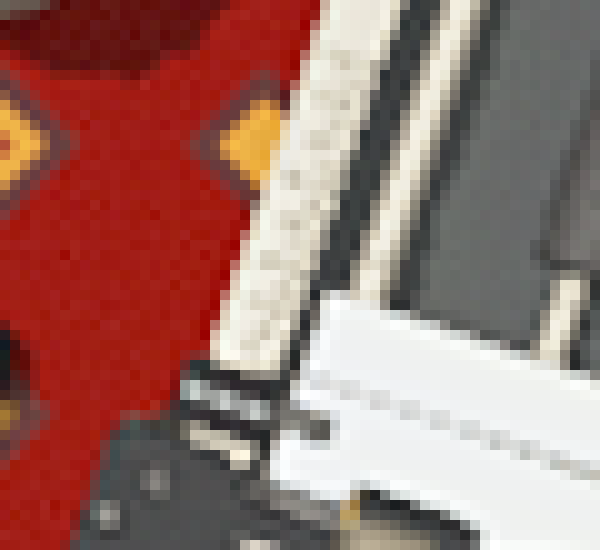

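The pointer now lies on the extension of the white line. Travel is 82.7 mm against 82.1–83.5 measured for the target, and the rider's pixels have not changed. One more check that it is steady, then I'll hand it in.

```bash
python3 - <<'E'
from h import *
for i in range(4):im=ctrl.snapshot("top")
cv2.imwrite("pics/top6f.png",im[:,:,::-1])
a=cv2.imread("pics/top0.png",0).astype(int);print(im[227:232,308:317].mean(2).round().astype(int));print(a[227:232,308:317])
E
python3 trav.py pics/top6f.png;python3 rel.py
python3 -c "
from station import ctrl
print(ctrl.finish_job())"
```

```text
[[ 79  70  46  46  45  38 114 129 142]
 [154 192 139  82  66  42  47  47  46]
 [148 205 165 160 187 134  82  64  42]
 [ 52  74  88 156 202 162 159 187 134]
 [ 56  57  49  43  71  87 156 203 154]]
[[ 79  72  47  44  43  39 116 133 145]
 [155 195 139  82  65  43  42  49  45]
 [149 206 168 165 191 138  81  65  43]
 [ 52  77  89 158 206 164 162 193 134]
 [ 48  50  46  44  70  88 156 208 153]]
(0.954, array([-11.2,  34. ]), np.float64(82.39), np.float64(0.36))
(0.969, array([-11.4,  34. ]), np.float64(82.54), np.float64(-0.08))
t 6.2833 pos [ 0.4839 -0.0437  0.0789] zyaw -19.06 tilt [-0.993   0.0093  0.1175]
to go (tool, units of .04): [0.353 0.023 1.936] F [10.24 -2.7  -7.6 ] gap 0.02391597628008735
along rods from knob start -0.0785891571417418
the job is handed in; nothing more can be done
None
```

The holder is open on the mark and the arm is still holding it there. I gripped the knob from above at 55 N and drew the jaw out gently, with no snap back. I handed the job in after about 6.3 s; no verdict is reported.

**Last checks:**
- **Position:** the camera put the jaw's travel at 82.4–82.7 mm. The mark should be at 82.1–83.5 mm, so the pointer looks within about 1 mm of the line. Both figures come from the camera images.
- **At rest:** the tool reading was unchanged over the last 0.2 s before hand-in. The fingers were closed on the knob at 23.9 mm, with about 10 N of pull.
- **Rider:** its pixels matched the first picture, so it did not move.
- **Board, mouse, mug and tin:** the arm passed clear of them and they looked undisturbed in the pictures I viewed. I did not measure their positions at the end.

**Disagreements:**
- **Travel from the arm:** the tool's own reading gave about 81.4 mm. The tool had tilted about 7° under load, so I trusted the camera.
- **Side camera:** the gripper hid the rider from it at the end, so the final alignment rests on the top camera alone.
- **Upward pull:** there was about 8 N of upward pull on the knob.

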